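# Shut down the patio power pack

### The job

Last night's patio lights are unplugged but their battery power pack is still switched on. With your fingertips, press the front ends of the two narrow outlet rockers down to switch them off, only then press the wide main rocker off in the same way, and last push the rain cover over and down until it lies fully shut. Do not press the round battery-test button, do not lift or shove the pack, and leave everything else on the bench as it stands.

Things in the scene. Friction and masses are not known exactly. Their poses are not given: they have to be found in the camera images.
- power_pack: Battery power pack: dark plastic box, 190 mm deep (x), 300 wide (y), flat grey top panel 150 mm up, grips on both ends; 5.5 kg, loose on rubber feet. Origin: centre of its underside; x points from its front (robot side) to its back, y to its left. Right part of the panel: three dark rockers in a row along y, cover open behind them. Left part: gauge, capped outlets, round test button.
- outlet_right (a joint): Tilt of the narrow outlet rocker at the right-hand end of the row, 24 mm wide (rad). +0.2 = ON: front end up (about 18 mm over the panel), back end down. -0.2 = OFF: front end down. A white bar marks the back end. Stiff: it stays where it is left, so press it down to its stop. The front end needs about 3 N and goes down about 9 mm.
- outlet_right_front (a point): Point on top of the front half of the narrow outlet rocker at the right-hand end of the row, 24 mm wide: where to press to switch it off. 16 mm in front of the pivot (rocker 47 mm long along the pack's x); moves with the rocker, about 9 mm above the panel when OFF. Rocker centres along y: right to middle 49 mm, middle to main 57 mm.
- outlet_mid (a joint): Tilt of the narrow outlet rocker in the middle of the row, 24 mm wide (rad). +0.2 = ON: front end up (about 18 mm over the panel), back end down. -0.2 = OFF: front end down. A white bar marks the back end. Stiff: it stays where it is left, so press it down to its stop. The front end needs about 3 N and goes down about 9 mm.
- outlet_mid_front (a point): Point on top of the front half of the narrow outlet rocker in the middle of the row, 24 mm wide: where to press to switch it off. 16 mm in front of the pivot (rocker 47 mm long along the pack's x); moves with the rocker, about 9 mm above the panel when OFF. Rocker centres along y: right to middle 49 mm, middle to main 57 mm.
- main (a joint): Tilt of the main rocker, the wide one at the left-hand end of the row, 38 mm wide (rad). +0.2 = ON: front end up (about 18 mm over the panel), back end down. -0.2 = OFF: front end down. A white bar marks the back end. Stiff: it stays where it is left, so press it down to its stop. The front end needs about 3 N and goes down about 9 mm.
- main_front (a point): Point on top of the front half of the main rocker, the wide one at the left-hand end of the row, 38 mm wide: where to press to switch it off. 16 mm in front of the pivot (rocker 47 mm long along the pack's x); moves with the rocker, about 9 mm above the panel when OFF. Rocker centres along y: right to middle 49 mm, middle to main 57 mm.
- cover (a joint): Opening angle of the rain cover over the switch bay (rad): 0 = fully shut on its seal, 1.57 = upright, up to 1.95 = leaning back. Stiff hinge: it stays at any angle; about 1 N near its free edge moves it. It shuts towards the front.
- cover_hinge (a point): Middle of the cover's hinge axis, which runs along the pack's y at the back of the switch bay, 8 mm above the panel.
- cover_edge (a point): Middle of the cover's free edge, on its outer face (the face that looks up when shut, back when open). Smoke-grey clear plastic shell, 170 mm wide along y, 117 mm from hinge to free edge, 20 mm deep skirts; the outer face lies 19 mm from the hinge axis (above it when shut, then 27 mm over the panel).
- test_button (a joint): Travel of the round grey battery-test button, 18 mm across in a 34 mm round housing (m): 0 = up, 0.005 = fully pressed. Not to be pressed.
- test_button_top (a point): Top centre of the battery-test button, 18 mm (its own height) above the panel, left of the main rocker.
- ashtray: Stainless steel ashtray, 114 mm across, 56 mm high, with its lid clipped on. Origin: centre of its underside. Bystander.
- tumbler: Glass tumbler, 76 mm across, 98 mm high. Origin: centre of its underside. Bystander.
- coaster: Round wooden coaster, 100 mm across, 8 mm thick. Origin: centre of its underside. Bystander.
- tea_cup: Orange ceramic tea cup with one handle, 82 mm across the rim, 66 mm high, standing on the coaster. Origin: centre of its underside. Bystander.
- sunglasses_case: Closed dark plastic sunglasses case, 160 x 66 x 54 mm, lying behind the power pack. Origin: centre of its underside. Bystander.
- torch: Aluminium pocket torch lying in front of the power pack, 112 mm long, 34 mm across its head. Origin: centre of its underside. Bystander.

How it is judged (in metres and radians):
On the way, in this order (a step that is already met when the one before it is completed fails the run):
1. both narrow outlet rockers are switched off (value of joint each of outlet_right, outlet_mid below -0.15 rad), for 0.2 s.
2. then the wide main rocker is switched off (all of step 1 and value of joint main below -0.15 rad), for 0.2 s.
3. then the rain cover is pushed fully shut (value of joint cover below 0.05 rad), for 0.2 s.
At the end, for the whole second after the job is handed in: All three rockers are off (below -0.15 rad), the rain cover is shut to within 0.05 rad, the test button is up, the pack stands level within 30 mm of where it was, and the other things stand within 25 mm of where they were (all of step 2 and value of joint cover below 0.05 rad and value of joint test_button below 0.002 m and distance of power_pack from where it was at the start of the episode below 0.03 m and angle between power_pack's own z axis and vertical below 0.03 rad and linear speed of power_pack below 0.01 m/s and distance of each of ashtray, tumbler, coaster, tea_cup, sunglasses_case, torch from where it was at the start of the episode below 0.025 m and angle between each of ashtray, tumbler, coaster, tea_cup, sunglasses_case, torch's own z axis and vertical below 0.2 rad); the robot touches nothing.
It fails at once if the main rocker is switched off while an outlet rocker is still on (value of joint main below 0 rad and value of joint any of outlet_right, outlet_mid above 0 rad).
It fails at once if the cover is closed over a rocker that is still on (value of joint cover below 0.5 rad and value of joint any of outlet_right, outlet_mid, main above 0 rad).
It fails at once if the battery-test button is pressed (value of joint test_button above 0.003 m).
It fails at once if the power pack is lifted, tipped or shoved (height (world z) of power_pack above 0.01 m or angle between power_pack's own z axis and vertical above 0.08 rad or distance of power_pack from where it was at the start of the episode above 0.03 m).
It fails at once if a bystander is lifted, knocked over or pushed away (distance of any of ashtray, tumbler, coaster, tea_cup, sunglasses_case, torch from where it was at the start of the episode above 0.025 m or angle between any of ashtray, tumbler, coaster, tea_cup, sunglasses_case, torch's own z axis and vertical above 0.25 rad).
It also fails if it takes over 54 s, if anything falls off the work surface, if the arm or the gripper's body presses on something with over 40 N, if the wrist force passes 120 N, or if a joint passes its speed limit or range.

### The arm

A 7-joint arm with a two-finger parallel gripper is mounted at the origin on the work surface. World frame = base frame: x ahead of the robot, y to its left, z up, the work surface at z = 0. Lengths are in m, angles in degrees, forces in N, time in s.
With the tool pointing down it reaches from about 0.4 to 0.875 m from the base axis. Payload 4.4 kg.
Tool frame: the origin (TCP) lies on the centre line of the jaws, within the pads' length; the fingertips stand ahead of it and the grasp point (between the pads) lies 2 mm behind it (bot.tip_reach is the z of the fingertips in the tool frame, in m); z points along the fingers, y is the direction in which the jaws open and shut (so a half turn about z gives the same grasp; the last joint's range is limited). The gripper opens to 85 mm and grips with 20 to 120 N. Pads are 22 mm wide; open, the fingers measure 114 mm over their backs; the gripper's body (76 mm by 85 mm) begins 54 mm behind the grasp point. The pads swing forward as they close: fully open they stand 13 mm farther back than shut.
Start: joints at [-69.889, 36.005, 2.206, 86.941, -1.547, 57.084, -1.146], TCP at [0.263, 0.594, 0.228] pointing down, gripper open.
Joint ranges: [-175.42, 175.42], [-21.48, 121.26], [-71.46, 75.88], [10.55, 141.38], [-63.04, 243.04], [13.31, 113.54], [-168.57, 168.57]. Speed limits (degrees/s): [147.25, 147.25, 180, 180, 180, 180, 180].

### API

Orientations are given as [roll, pitch, yaw] about the fixed x, y, z axes, in that order (R = Rz(yaw) Ry(pitch) Rx(roll)).
In Python, from plant import bot, capture, get_calibration gives the robot as it stands.
- The arm moves only by the tool servo_tool, never from a script. Its argument "targets" is a list of rows, each a list of 3 entries, a list of its own where there are three numbers: the shift along the tool's x, y, z in m, then the turn, a rotation vector about the tool's x, y, z in rad, then the gripper command: -1 is shut, 1 is fully open, values between are in proportion. In form: [[[tx, ty, tz], [ax, ay, az], hand], ...]. A call has 1 to 12 rows; each row shifts and turns the pose as measured when the row begins, along the tool's axes as they then stand; what a row does not reach is not made up. A row lasts 1/10 s, in which the tool goes at most 50 mm and 8.59 degrees, less where a joint would pass 70% of its speed; a pose out of reach is approached as far as the arm can. A call with a gripper value outside its range is refused whole. The fingers move at their own pace and stop on an object; "grip_force" is the grip in N (left out, the last holds). Time passes only in rows, so rows that do not move let the fingers close. It gives the time, the measured TCP pose, the force and the opening at its end, in the units of the state.
- bot.state(): the state, without advancing time (a new reading comes with each control period).
- capture(name): name is "scene" or "top"; returns the picture (400x640x3 uint8, blue, green, red); there is no depth.
- get_calibration(name): a dict with "intrinsics" (3x3 intrinsics, pixels), "R" (3x3) and "t" (3): a world point X has camera coordinates R X + t. Camera axes: x right, y down, z forward; pixel columns grow to the right and rows downward; lengths in m; the calibration is good to about 2 mm. A picture is of the moment at which its call begins. get_calibration takes no time and is no camera call.
- bot.close_job(): hands the job in, once; it reports no verdict.
The state is a dict: "t": time; "qpos": joint angles; "qvel": joint speeds; "joint_efforts": joint torques, N m; "position": TCP position; "ee_rot": TCP orientation; "wrist_force": force on the tool from outside, world axes, zero at the start; "ft_torque": the same for the moment, N m; "grip_width": finger opening in m.
Only numpy, scipy, OpenCV 4.12 (cv2) and the standard library are available. Lean on these libraries where they do the work, as an engineer would, in place of code of your own. Each camera call takes 0.05 s, during which the arm holds its last target. There are 200 camera calls.

## Working session

There is one attempt and no reset: what is moved stays moved. The work goes in short steps, Python scripts to look and compute and a tool call to move; the robot and the scene stay as the last step left them, time stands still between calls to the robot, and variables do not carry over. Pictures are saved under pics/ and viewed, about 8 in all and at most 12, crops included, and the job is handed in when it is done.

Besides the shell and the picture viewer there is one more tool, called after ">>>" as name([rows], argument=value, ...), one row to a line, values as JSON. servo_tool: Moves the arm, as the interface text tells. Its arguments: {"type":"object","properties":{"targets":{"type":"array","items":{"type":"array"}},"grip_force":{"type":"number"}},"required":["targets"]}

```bash
mkdir -p pics; ls; python3 - <<'E'
from plant import bot, capture, get_calibration
import cv2, numpy as np
for n in("scene","top"):
    cv2.imwrite(f"pics/{n}0.png",capture(n)); c=get_calibration(n); print(n,c)
s=bot.state(); print(s["t"],s["position"],s["ee_rot"],s["wrist_force"],s["grip_width"],bot.tip_reach)
E
```

```text
pics
scene {'intrinsics': array([[491.72520641,   0.        , 318.79067793],
       [  0.        , 491.72520641, 201.02294232],
       [  0.        ,   0.        ,   1.        ]]), 'R': array([[ 0.85443456,  0.51948848, -0.008562  ],
       [ 0.29755408, -0.50278169, -0.81158619],
       [-0.42591449,  0.69089963, -0.58416997]]), 't': array([-0.54897099, -0.00321597,  1.41456775])}
top {'intrinsics': array([[454.16528781,   0.        , 319.33192823],
       [  0.        , 454.16528781, 199.1327616 ],
       [  0.        ,   0.        ,   1.        ]]), 'R': array([[-0.01910585, -0.99981686, -0.00110053],
       [-0.98624059,  0.01902718, -0.16421773],
       [ 0.16420859, -0.00205213, -0.9864235 ]]), 't': array([0.13803778, 0.56274502, 1.17050859])}
0.1 [0.262873   0.59384575 0.22698888] [-1.79901536e+02  1.48675663e-03  1.56120084e+02] [-1.01585287  0.16705866 -0.78892033] 0.08570940294406178 0.017
```

View pics/scene0.png

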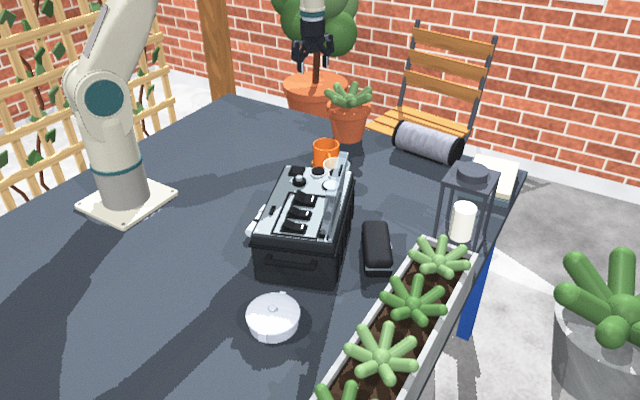

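View pics/top0.png

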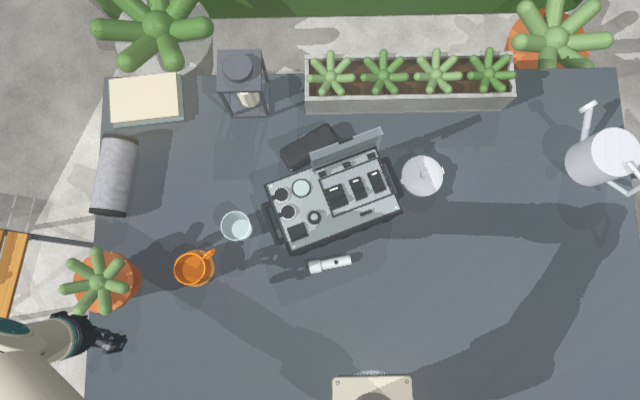

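The top view shows the pack turned about 20° with rockers near (338,195), (358,187) and (376,181), the test button near (314,217), and the open cover behind at about (345,150). The torch lies in front (330,264), the ashtray to the right (421,176), and the tumbler and cup to the left. I'll zoom in.

```bash
python3 - <<'E'
import cv2
a=cv2.imread("pics/top0.png")[115:265,250:450]; cv2.imwrite("pics/top0z.png",cv2.resize(a,None,fx=4,fy=4,interpolation=cv2.INTER_CUBIC))
a=cv2.imread("pics/scene0.png")[135:295,235:405]; cv2.imwrite("pics/scene0z.png",cv2.resize(a,None,fx=3.5,fy=3.5,interpolation=cv2.INTER_CUBIC))
E
```

```text
(no output)
```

View pics/top0z.png

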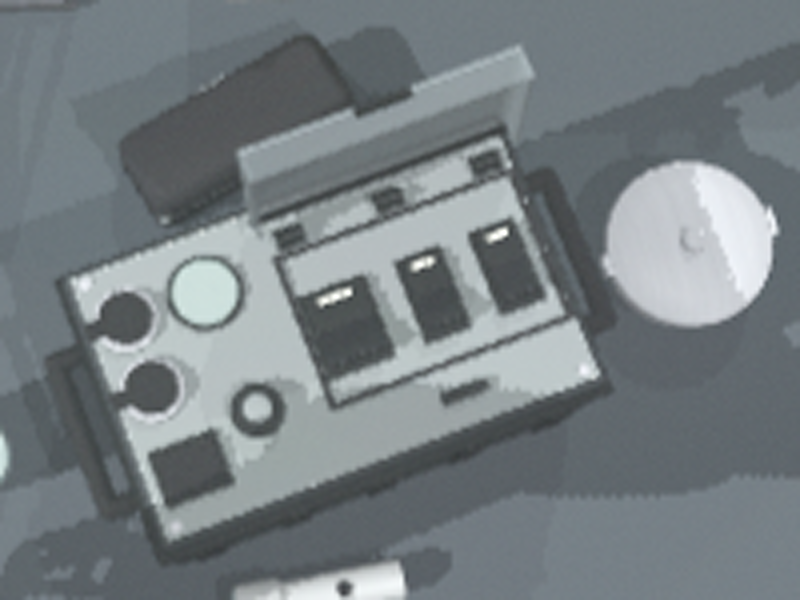

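View pics/scene0z.png

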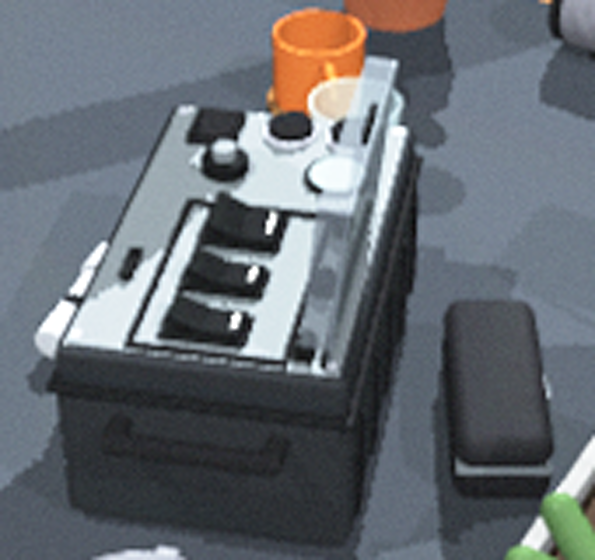

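```bash
cat > h.py <<'E'
import numpy as np
from plant import get_calibration
C={n:get_calibration(n) for n in("scene","top")}
def ray(n,p):
    c=C[n];R=np.array(c["R"]);o=-R.T@c["t"]
    d=R.T@np.linalg.solve(c["intrinsics"],[p[0],p[1],1]);return o,d/np.linalg.norm(d)
def onz(n,p,z):
    o,d=ray(n,p);return o+d*(z-o[2])/d[2]
def proj(n,X):
    c=C[n];q=c["intrinsics"]@(c["R"]@np.asarray(X)+c["t"]);return q[:2]/q[2]
def tri(a,b):
    (o1,d1),(o2,d2)=ray("top",a),ray("scene",b)
    s=np.linalg.lstsq(np.c_[d1,-d2],o2-o1,rcond=None)[0];P,Q=o1+d1*s[0],o2+d2*s[1]
    return (P+Q)/2,np.linalg.norm(P-Q)
E
python3 - <<'E'
from h import *
T=lambda x,y:((x+.5)/4-.5+250,(y+.5)/4-.5+115)
S=lambda x,y:((x+.5)/3.5-.5+235,(y+.5)/3.5-.5+135)
np.set_printoptions(precision=4,suppress=True)
for n in C: print(n,ray(n,(320,200))[0])
top={'barM':(335,297,.160),'barm':(424,263,.160),'barR':(498,234,.160),'BL':(62,280,.15),'FL':(165,542,.15),'FR':(605,382,.15),'btn':(258,409,.168)}
P={k:onz("top",T(x,y),z) for k,(x,y,z) in top.items()}
for k in P:print(k,P[k])
sc={'barM':(272,222),'barm':(252,275),'barR':(236,322),'btn':(226,147)}
for k,v in sc.items(): print('tri',k,tri(T(*top[k][:2]),S(*v)))
for a,b in(('barR','barM'),('FR','FL')): d=P[b]-P[a];print(a,b,np.linalg.norm(d),np.degrees(np.arctan2(-d[0],d[1])))
d=P['BL']-P['FL'];print('depth',np.linalg.norm(d),np.degrees(np.arctan2(d[1],d[0])))
# cover free edge corners
for a,b in(((240,150),(392,60)),((528,52),(335,372))): print('cov',tri(T(*a),S(*b)),onz('top',T(*a),.27))
for q in ((255,215),(510,130)): print('hinge line',onz('top',T(*q),.158))
print('case/torch', onz('top',T(400,565),.03), onz('top',T(235,590),.03), onz('top',T(690,240),.056))
E
```

```text
scene [ 1.0725 -0.6938  0.819 ]
top [0.3654 0.1297 1.2472]
barM [0.5711 0.0928 0.16  ]
barm [0.5912 0.0379 0.16  ]
barR [ 0.6084 -0.008   0.16  ]
BL [0.5869 0.2602 0.15  ]
FL [0.4251 0.1982 0.15  ]
FR [ 0.5171 -0.0709  0.15  ]
btn [0.5023 0.1407 0.168 ]
tri barM (array([0.5712, 0.0923, 0.1569]), np.float64(0.001241834535236565))
tri barm (array([0.5911, 0.037 , 0.1565]), np.float64(0.0020569517255460135))
tri barR (array([ 0.6084, -0.0089,  0.1569]), np.float64(0.0017329950845095538))
tri btn (array([0.5025, 0.1408, 0.1664]), np.float64(0.00013330970471012591))
barR barM 0.1074465379741241 20.32641063451357
FR FL 0.28436101125446667 18.86352244353698
depth 0.17320252921585202 20.970376607235117
cov (array([0.6315, 0.1457, 0.2722]), np.float64(0.0049855914603566835)) [0.6343 0.1472 0.27  ]
cov (array([ 0.7067, -0.0351,  0.1817]), np.float64(0.02442256645108394)) [ 0.6877 -0.0149  0.27  ]
hinge line [0.6237 0.1406 0.158 ]
hinge line [ 0.6746 -0.0182  0.158 ]
case/torch [0.4134 0.0495 0.03  ] [0.3991 0.1595 0.03  ] [ 0.625  -0.1497  0.056 ]
```

The pack is yawed about 20.3°, and bar spacing of 49 and 58 mm matches the description. I'll turn the tool so its x runs along pack −x and its y along pack +y, shut the fingers and travel over.

>>> servo_tool([
  [[0,0,-0.004],[0,0,-0.13],-1],
  [[0,0,-0.004],[0,0,-0.13],-1],
  [[0,0,-0.004],[0,0,-0.13],-1],
  [[0,0,-0.004],[0,0,-0.13],-1],
  [[0,0,-0.004],[0,0,-0.13],-1],
  [[0,0,-0.004],[0,0,-0.12],-1],
  [[0,0,0],[0,0,0],-1],
])

```text
t: 0.8
position: [0.2618, 0.5913, 0.2475]
ee_rot: [-179.5, -0.4, -158.0]
wrist_force: [0.8, -0.1, -0.9]
grip_width: 0.0001
```

>>> servo_tool([
  [[0,-0.04,0],[0,0,0],-1],
  [[0,-0.04,0],[0,0,0],-1],
  [[0,-0.04,0],[0,0,0],-1],
  [[0,-0.04,0],[0,0,0],-1],
  [[0,-0.04,0],[0,0,0],-1],
  [[0,-0.04,0],[0,0,0],-1],
  [[0,-0.04,0],[0,0,0],-1],
  [[0,-0.04,0],[0,0,0],-1],
  [[0,0,0],[0,0,0],-1],
])

```text
t: 1.7
position: [0.3797, 0.2811, 0.2445]
ee_rot: [-179.4, -0.8, -159.6]
wrist_force: [-0.1, -0.4, -0.6]
grip_width: -0.0
```

>>> servo_tool([
  [[-0.008,-0.04,-0.002],[0,0,0],-1],
  [[-0.008,-0.04,0],[0,0,0],-1],
  [[-0.008,-0.04,0],[0,0,0],-1],
  [[-0.008,-0.04,0],[0,0,0],-1],
  [[-0.008,-0.04,0],[0,0,0],-1],
  [[-0.008,-0.04,0],[0,0,0],-1],
  [[-0.008,-0.04,0],[0,0,0],-1],
  [[-0.008,-0.04,0],[0,0,0],-1],
  [[-0.008,-0.03,0],[0,0,0],-1],
  [[0,0,0],[0,0,0],-1],
])

```text
t: 2.7
position: [0.5731, -0.0304, 0.2452]
ee_rot: [-179.6, -0.8, -161.0]
wrist_force: [-0.8, -0.4, 0.4]
grip_width: -0.0002
```

```bash
cat >> h.py <<'E'
X=np.array([.938,.347]);Y=np.array([-.347,.938])
def loc():
    from plant import bot
    s=bot.state();p=s["position"][:2]
    print("t %.2f pack x %.4f y %.4f z %.4f"%(s["t"],X@p,Y@p,s["position"][2]),"rot",np.round(s["ee_rot"],2),"F",np.round(s["wrist_force"],1),"q",np.round(s["qpos"]))
E
python3 -c "
from h import *;loc()"
```

```text
t 2.70 pack x 0.5270 y -0.2274 z 0.2452 rot [-179.63   -0.75 -160.97] F [-0.8 -0.4  0.4] q [  3.  29.  -4.  98.   3.  54. 106.]
```

>>> servo_tool([
  [[-0.003,0.009,0.02],[0,0,-0.022],-1],
  [[0,0,0.022],[0,0,0],-1],
  [[0,0,0],[0,0,0],-1],
])

```text
t: 3.0
position: [0.5729, -0.0199, 0.2014]
ee_rot: [-179.7, -0.7, -160.2]
wrist_force: [-0.6, 1.2, 1.1]
grip_width: 0.0
```

```bash
python3 - <<'E'
from h import *; loc()
from plant import capture
import cv2
a=capture("top")[135:235,280:440]; b=capture("scene")[135:260,250:380]
im=np.zeros((400+0,0+640+416,3),np.uint8); im[:400,:640]=cv2.resize(a,(640,400),interpolation=2); im[:400,640:]=cv2.resize(b,(416,400),interpolation=2)
cv2.imwrite("pics/p1.png",cv2.resize(im,None,fx=.75,fy=.75,interpolation=cv2.INTER_AREA))
E
```

```text
t 3.00 pack x 0.5304 y -0.2174 z 0.2014 rot [-179.72   -0.74 -160.15] F [-0.6  1.2  1.1] q [  2.  32.  -5. 101.   4.  48. 105.]
```

View pics/p1.png

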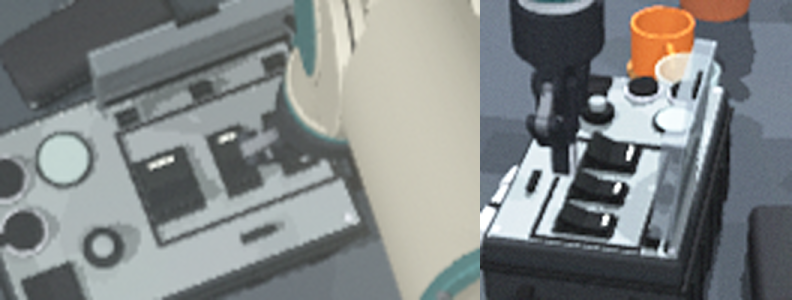

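The scene view (right half) shows the shut fingertip at about (563,170), over the right rocker's front area. I'll check that against the projected tip.

```bash
python3 - <<'E'
from h import *
print(proj("scene",[.573,-.020,.184]),"seen ~(284.6,205.8)")
print(proj("scene",[.573,-.020,.168]), proj("scene",[.5768,-.0197,.165]))
E
```

```text
[285.35399692 214.14839301] seen ~(284.6,205.8)
[285.71286714 220.06450273] [287.31557747 221.64402685]
```

>>> servo_tool([
  [[0,-0.001,0.006],[0,0,0],-1],
  [[0,0,0.006],[0,0,0],-1],
  [[0,0,0],[0,0,0],-1],
])

```text
t: 3.4
position: [0.5766, -0.0194, 0.1937]
ee_rot: [-179.6, -0.2, -160.1]
wrist_force: [-0.1, -0.1, -0.1]
grip_width: 0.0002
```

>>> servo_tool([
  [[0.003,0,0.006],[0,0,0],-1],
  [[0.001,0,0.005],[0,0,0],-1],
  [[0,0,0.005],[0,0,0],-1],
  [[0,0,0],[0,0,0],-1],
])

```text
t: 3.8
position: [0.5726, -0.0212, 0.177]
ee_rot: [-179.6, -0.2, -160.1]
wrist_force: [0.5, -0.1, 0.8]
grip_width: 0.0005
```

```bash
python3 -c "
from h import *;loc()"
```

```text
t 3.80 pack x 0.5298 y -0.2186 z 0.1770 rot [-1.7955e+02 -1.7000e-01 -1.6012e+02] F [ 0.5 -0.1  0.8] q [  2.  33.  -5. 103.   4.  44. 105.]
```

>>> servo_tool([
  [[0,0,0.004],[0,0,0],-1],
  [[0,0,0.004],[0,0,0],-1],
])

```text
t: 4.0
position: [0.573, -0.0213, 0.1689]
ee_rot: [-179.5, -0.1, -160.1]
wrist_force: [0.4, 0.0, 0.4]
grip_width: -0.0
```

>>> servo_tool([
  [[0,0,0.004],[0,0,0],-1],
])

```text
t: 4.1
position: [0.5731, -0.0214, 0.1645]
ee_rot: [-179.5, -0.1, -160.1]
wrist_force: [-0.1, -0.5, 1.0]
grip_width: -0.0001
```

```bash
python3 - <<'E'
from h import *; loc()
from plant import capture,bot
import cv2
print(bot.tip_reach)
cv2.imwrite("pics/p2.png",cv2.resize(capture("scene")[150:250,255:375],(720,600),interpolation=2))
print(proj("scene",[.573,-.0213,.1475]))
E
```

```text
t 4.10 pack x 0.5302 y -0.2189 z 0.1645 rot [-1.7953e+02 -1.1000e-01 -1.6013e+02] F [-0.1 -0.5  1. ] q [  2.  34.  -4. 103.   4.  43. 105.]
0.017
[285.82565508 227.81624716]
```

View pics/p2.png

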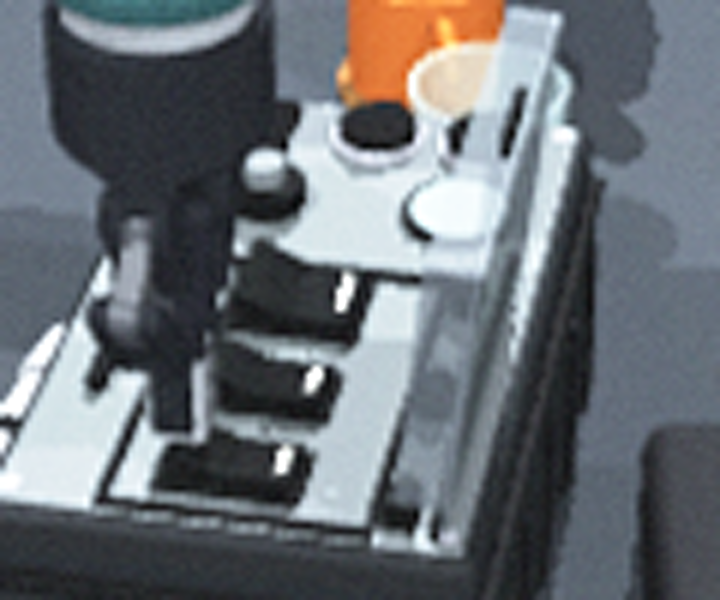

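The finger's lower end shows at about (175,430), just over the right rocker's front end. That puts the tip near z≈0.163, higher than tip_reach implies. I'll keep going down in small steps and watch the force.

>>> servo_tool([
  [[0,0,0.003],[0,0,0],-1],
])

```text
t: 4.25
position: [0.572, -0.0219, 0.1612]
ee_rot: [-179.5, -0.3, -160.1]
wrist_force: [-3.9, -1.6, 5.5]
grip_width: -0.0002
```

>>> servo_tool([
  [[0,0,0.003],[0,0,0],-1],
])

```text
t: 4.35
position: [0.5709, -0.0223, 0.1581]
ee_rot: [-179.6, -0.4, -160.2]
wrist_force: [-4.2, -1.6, 4.4]
grip_width: -0.0001
```

>>> servo_tool([
  [[0,0,0.003],[0,0,0],-1],
])

```text
t: 4.45
position: [0.5703, -0.0226, 0.1552]
ee_rot: [-179.6, -0.5, -160.2]
wrist_force: [-3.9, -0.1, 19.8]
grip_width: 0.0003
```

Contact came at TCP z≈0.163 and the hard stop at ≈0.155 (20 N), so the travel is about 8 mm, as expected. I'll lift, shift to the middle rocker and check.

>>> servo_tool([
  [[0,0,-0.025],[0,0,0],-1],
  [[0,0,-0.01],[0,0,0],-1],
  [[-0.002,0.025,0],[0,0,0],-1],
  [[-0.002,0.025,0],[0,0,0],-1],
  [[0,0,0],[0,0,0],-1],
])

```text
t: 4.95
position: [0.5593, 0.0273, 0.1899]
ee_rot: [-179.5, -0.2, -160.3]
wrist_force: [0.0, 0.5, -0.2]
grip_width: -0.0
```

```bash
python3 - <<'E'
from h import *; loc()
from plant import capture,bot
import cv2
cv2.imwrite("pics/p3.png",cv2.resize(capture("scene")[150:250,255:375],(720,600),interpolation=2))
E
```

```text
t 4.95 pack x 0.5341 y -0.1685 z 0.1899 rot [-179.53   -0.19 -160.31] F [ 0.   0.5 -0.2] q [ -3.  31.  -4. 104.   4.  45. 100.]
```

View pics/p3.png

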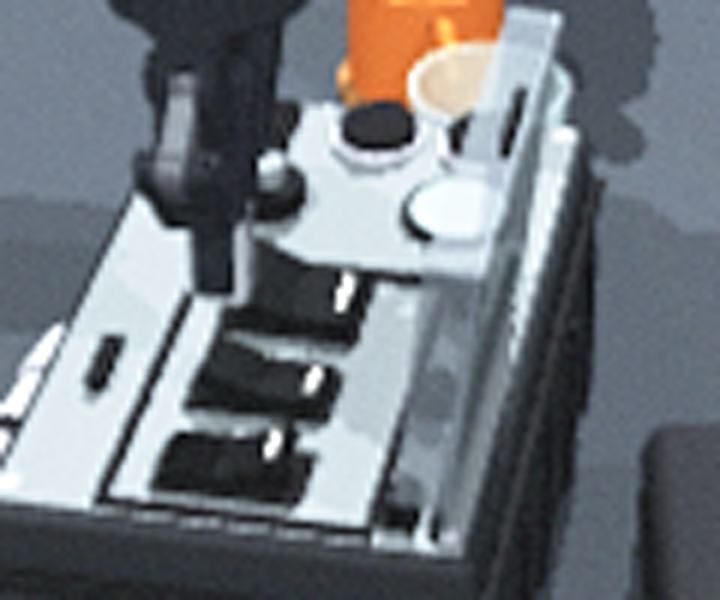

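The right rocker has flipped: its bar moved from (285,460) up to (272,445) and its front end is down. Now the middle one.

>>> servo_tool([
  [[0.004,-0.001,0.01],[0,0,0],-1],
  [[0,0,0.01],[0,0,0],-1],
  [[0,0,0.005],[0,0,0],-1],
  [[0,0,0.003],[0,0,0],-1],
  [[0,0,0.003],[0,0,0],-1],
])

```text
t: 5.5
position: [0.5546, 0.0183, 0.1554]
ee_rot: [-179.4, -0.5, -160.7]
wrist_force: [-3.6, 0.9, 11.4]
grip_width: 0.0001
```

>>> servo_tool([
  [[0,0,0.003],[0,0,0],-1],
])

```text
t: 5.6
position: [0.5548, 0.0182, 0.1547]
ee_rot: [-179.4, -0.4, -160.7]
wrist_force: [-12.5, 0.6, 44.8]
grip_width: 0.0001
```

>>> servo_tool([
  [[0,0,-0.025],[0,0,0],-1],
  [[0,0,-0.012],[0,0,0],-1],
  [[-0.001,0.03,0],[0,0,0.005],-1],
  [[-0.001,0.034,0],[0,0,0],-1],
  [[0,0,0],[0,0,0],-1],
])

```text
t: 6.1
position: [0.5398, 0.0793, 0.193]
ee_rot: [-179.2, 0.1, -161.3]
wrist_force: [-0.4, 0.5, -0.8]
grip_width: -0.0001
```

```bash
python3 - <<'E'
from h import *; loc()
from plant import capture,bot
import cv2
cv2.imwrite("pics/p4.png",cv2.resize(capture("scene")[150:250,255:375],(720,600),interpolation=2))
E
```

```text
t 6.10 pack x 0.5338 y -0.1130 z 0.1930 rot [-1.7924e+02  5.0000e-02 -1.6131e+02] F [-0.4  0.5 -0.8] q [ -9.  30.  -4. 106.   4.  44.  93.]
```

View pics/p4.png

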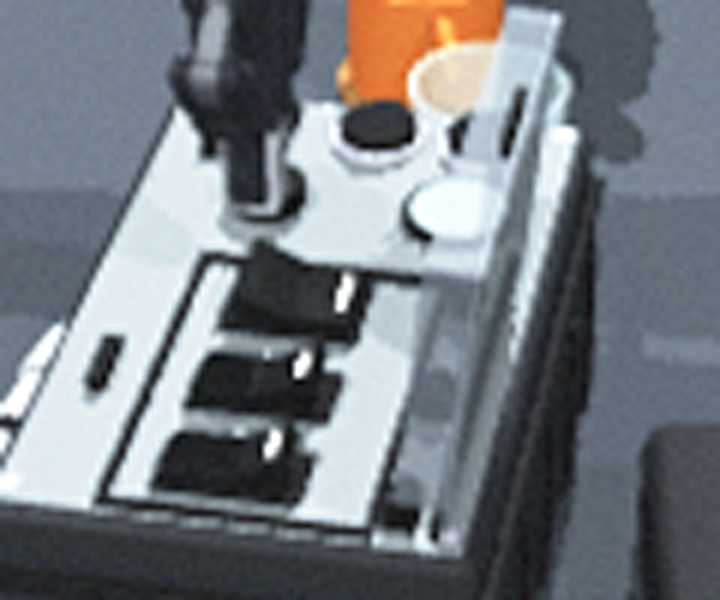

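Both outlets now show the bar end raised, so they are off. Now the main rocker.

>>> servo_tool([
  [[0.004,0.001,0.01],[0,0,-0.02],-1],
  [[0,0,0.01],[0,0,0],-1],
  [[0,0.001,0.005],[0,0,0],-1],
  [[0,0,0.003],[0,0,0],-1],
  [[0,0,0.003],[0,0,0],-1],
])

```text
t: 6.65
position: [0.5373, 0.0722, 0.1599]
ee_rot: [-179.0, -0.0, -160.6]
wrist_force: [-3.1, 0.3, 4.9]
grip_width: -0.0001
```

>>> servo_tool([
  [[0,0,0.003],[0,0,0],-1],
])

```text
t: 6.75
position: [0.5367, 0.0718, 0.1567]
ee_rot: [-179.0, -0.1, -160.6]
wrist_force: [-2.1, -0.4, 4.0]
grip_width: -0.0001
```

>>> servo_tool([
  [[0,0,0.003],[0,0,0],-1],
])

```text
t: 6.85
position: [0.5366, 0.0716, 0.1549]
ee_rot: [-179.0, -0.2, -160.7]
wrist_force: [-9.6, -0.6, 36.4]
grip_width: -0.0
```

>>> servo_tool([
  [[0,0,0.003],[0,0,0],-1],
])

```text
t: 6.95
position: [0.5367, 0.0716, 0.1548]
ee_rot: [-179.0, -0.1, -160.7]
wrist_force: [-11.9, -0.2, 41.0]
grip_width: -0.0003
```

The main rocker is on its stop at 41 N. Next I lift clear of the cover's upper edge (z≈0.275) and go behind it.

>>> servo_tool([
  [[0,0,-0.03],[0,0,0],-1],
  [[0,0,-0.035],[0,0,0],-1],
  [[0,0,-0.035],[0,0,0],-1],
  [[0,0,-0.035],[0,0,0],-1],
  [[0,-0.02,-0.03],[0,0,0],-1],
  [[0,-0.028,0],[0,0,0],-1],
  [[0,0,0],[0,0,0],-1],
])

```text
t: 7.65
position: [0.5572, 0.0272, 0.3295]
ee_rot: [-178.7, 0.6, -160.7]
wrist_force: [-0.7, -0.8, -0.0]
grip_width: 0.0003
```

```bash
python3 - <<'E'
from h import *; loc()
from plant import capture,bot
import cv2
cv2.imwrite("pics/p5.png",cv2.resize(capture("scene")[125:245,255:375],(600,600),interpolation=2))
E
```

```text
t 7.65 pack x 0.5321 y -0.1679 z 0.3295 rot [-178.68    0.6  -160.69] F [-0.7 -0.8 -0. ] q [ -4.  22.  -4.  95.   3.  63. 101.]
```

View pics/p5.png

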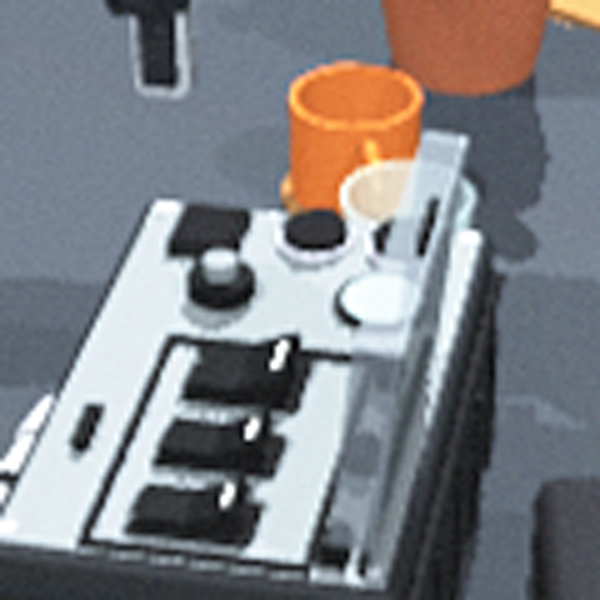

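All three bars are now raised (279,352), (251,428), (228,492), so all rockers are off and the button is untouched. The cover stands about upright. Moving behind it.

>>> servo_tool([
  [[-0.035,0,0],[0,0,0],-1],
  [[-0.035,0,0],[0,0,0],-1],
  [[-0.035,0,0],[0,0,0],-1],
  [[-0.035,0,0],[0,0,0],-1],
  [[-0.025,0,0],[0,0,0],-1],
  [[0,0,0],[0,0,0],-1],
])

```text
t: 8.3
position: [0.7154, 0.0918, 0.3263]
ee_rot: [-179.1, 0.5, -160.4]
wrist_force: [-0.4, 1.3, -0.1]
grip_width: -0.0001
```

```bash
python3 - <<'E'
from h import *; loc()
print(proj("scene",[.6877,-.0149,.27]),"seen 337,196", proj("scene",[.6343,.1472,.27]),"seen 348.6,153")
E
```

```text
t 8.30 pack x 0.7029 y -0.1621 z 0.3263 rot [-179.08    0.46 -160.41] F [-0.4  1.3 -0.1] q [-8. 38. -4. 66.  3. 75. 98.]
[333.52292031 195.75073653] seen 337,196 [349.13033846 152.40310914] seen 348.6,153
```

>>> servo_tool([
  [[0,0,0.03],[0,0,0],-1],
  [[0,0,0.03],[0,0,0],-1],
  [[0,0,0.015],[0,0,0],-1],
  [[0,0,0],[0,0,0],-1],
])

```text
t: 8.7
position: [0.7143, 0.095, 0.2459]
ee_rot: [-179.2, 0.3, -160.2]
wrist_force: [-0.1, -0.3, -0.3]
grip_width: -0.0
```

>>> servo_tool([
  [[0.015,0,0],[0,0,0],-1],
  [[0.015,0,0],[0,0,0],-1],
  [[0.012,0,0],[0,0,0],-1],
])

```text
t: 9.0
position: [0.6734, 0.0827, 0.2456]
ee_rot: [-179.3, 0.4, -160.1]
wrist_force: [-0.1, 1.0, 0.1]
grip_width: 0.0001
```

```bash
python3 -c "
from h import *;loc()"
```

```text
t 9.00 pack x 0.6603 y -0.1561 z 0.2456 rot [-179.34    0.35 -160.07] F [-0.1  1.   0.1] q [-7. 37. -4. 81.  3. 61. 98.]
```

>>> servo_tool([
  [[0.015,-0.003,-0.002],[0,0,0],-1],
  [[0.012,-0.003,-0.002],[0,0,0],-1],
  [[0.01,0,0],[0,0,0],-1],
])

```text
t: 9.3
position: [0.6396, 0.0663, 0.2529]
ee_rot: [-179.4, 0.7, -160.0]
wrist_force: [0.5, -0.0, 0.7]
grip_width: -0.0001
```

>>> servo_tool([
  [[0.012,0,0.002],[0,0,0],-1],
  [[0.012,0,0.002],[0,0,0],-1],
])

```text
t: 9.5
position: [0.6177, 0.0587, 0.2515]
ee_rot: [-179.3, 1.1, -159.9]
wrist_force: [0.6, 0.2, 0.3]
grip_width: 0.0001
```

```bash
python3 -c "
from h import *;loc()"
```

```text
t 9.50 pack x 0.5998 y -0.1592 z 0.2515 rot [-179.33    1.07 -159.93] F [0.6 0.2 0.3] q [-6. 32. -4. 91.  3. 56. 99.]
```

>>> servo_tool([
  [[0.003,-0.002,0.006],[0,0,0],-1],
  [[0.011,0,0.005],[0,0,0],-1],
  [[0.011,0,0.006],[0,0,0],-1],
  [[0.01,0,0.008],[0,0,0],-1],
])

```text
t: 9.9
position: [0.5882, 0.0458, 0.2294]
ee_rot: [-179.2, 1.7, -159.9]
wrist_force: [-0.9, 0.0, 0.3]
grip_width: -0.0001
```

```bash
python3 - <<'E'
from h import *; loc()
from plant import capture,bot
import cv2
cv2.imwrite("pics/p6.png",cv2.resize(capture("scene")[125:245,255:375],(600,600),interpolation=2))
E
```

```text
t 9.90 pack x 0.5677 y -0.1611 z 0.2294 rot [-179.24    1.7  -159.87] F [-0.9  0.   0.3] q [ -5.  30.  -4.  99.   3.  50. 100.]
```

View pics/p6.png

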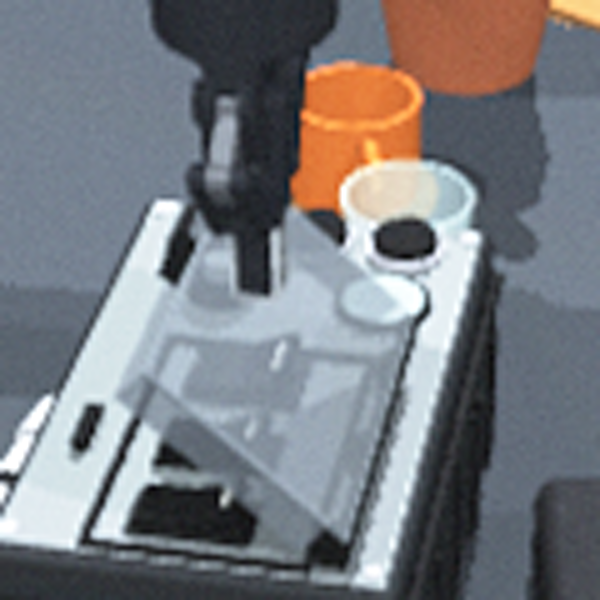

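The cover is following the fingertip and is about 35–40° open. Continuing the arc down.

>>> servo_tool([
  [[0.01,-0.001,0.011],[0,0,0],-1],
  [[0.009,-0.001,0.013],[0,0,0],-1],
  [[0.006,0,0.013],[0,0,0],-1],
  [[0.003,0,0.01],[0,0,0],-1],
])

```text
t: 10.35
position: [0.5643, 0.0345, 0.1819]
ee_rot: [-179.2, 1.9, -159.8]
wrist_force: [-0.7, 0.5, 0.5]
grip_width: -0.0001
```

```bash
python3 -c "
from h import *;loc()"
```

```text
t 10.35 pack x 0.5413 y -0.1635 z 0.1819 rot [-179.21    1.88 -159.85] F [-0.7  0.5  0.5] q [ -4.  31.  -4. 105.   4.  41. 100.]
```

>>> servo_tool([
  [[0.006,0,0.004],[0,0,0],-1],
  [[0.003,0,0.004],[0,0,0],-1],
])

```text
t: 10.55
position: [0.5568, 0.0317, 0.1731]
ee_rot: [-179.2, 1.9, -159.8]
wrist_force: [-2.4, 0.3, 28.5]
grip_width: 0.0001
```

>>> servo_tool([
  [[0,0,0.004],[0,0,0],-1],
])

```text
t: 10.65
position: [0.557, 0.0317, 0.1727]
ee_rot: [-179.2, 2.0, -159.8]
wrist_force: [-16.6, -1.0, 54.7]
grip_width: -0.0001
```

>>> servo_tool([
  [[0,0,0.003],[0,0,0],-1],
])

```text
t: 10.75
position: [0.557, 0.0318, 0.1733]
ee_rot: [-179.2, 2.0, -159.9]
wrist_force: [-8.2, -0.5, 24.2]
grip_width: 0.0001
```

The stop at TCP z≈0.173 is exactly what was predicted for the shut cover. I'll back off straight up and check with both cameras.

>>> servo_tool([
  [[0,0,0],[0,0,0],-1],
  [[0,0,-0.02],[0,0,0],-1],
  [[0,0,-0.04],[0,0,0],-1],
  [[0,0,-0.045],[0,0,0],-1],
  [[0.03,0,-0.045],[0,0,0],-1],
  [[0.04,0,-0.02],[0,0,0],-1],
  [[0.045,0,0],[0,0,0],-1],
  [[0.045,0,0],[0,0,0],-1],
  [[0,0,0],[0,0,0],-1],
])

```text
t: 11.65
position: [0.4011, -0.0226, 0.3429]
ee_rot: [-179.0, 2.6, -159.7]
wrist_force: [1.3, -0.1, 0.7]
grip_width: -0.0001
```

```bash
python3 - <<'E'
from h import *; loc()
from plant import capture,bot
import cv2
t=capture("top"); s=capture("scene"); cv2.imwrite("pics/top9.png",t)
im=np.vstack([cv2.resize(t[110:290,170:450],(700,450),interpolation=2)[:, :],np.zeros((0,700,3),np.uint8)])
b=cv2.resize(s[125:245,255:375],(450,450),interpolation=2)
cv2.imwrite("pics/p7.png",cv2.resize(np.hstack([im,b]),(800,313),interpolation=cv2.INTER_AREA))
a=cv2.imread("pics/top0.png")
for n,(x0,x1,y0,y1) in dict(torch=(300,360,250,280),ash=(398,448,152,200),case=(278,318,122,170),tumbler=(215,256,208,246),cup=(170,218,242,290),btn=(304,324,208,228),packFL=(282,310,230,258),packFR=(392,406,195,225)).items():
    print(n,"mean abs diff %.1f"%cv2.absdiff(a[y0:y1,x0:x1],t[y0:y1,x0:x1]).mean(), "shift",np.round(cv2.phaseCorrelate(np.float32(cv2.cvtColor(a[y0:y1,x0:x1],6)),np.float32(cv2.cvtColor(t[y0:y1,x0:x1],6)))[0],2))
E
```

```text
t 11.65 pack x 0.3684 y -0.1604 z 0.3429 rot [-178.98    2.63 -159.7 ] F [ 1.3 -0.1  0.7] q [  3.   6.  -4. 115.   1.  56. 109.]
torch mean abs diff 9.2 shift [-0.1  -0.06]
ash mean abs diff 10.2 shift [-0.08  0.03]
case mean abs diff 8.1 shift [0.93 0.39]
tumbler mean abs diff 9.8 shift [0.51 0.06]
cup mean abs diff 8.1 shift [-0.16  0.06]
btn mean abs diff 12.9 shift [0.13 0.06]
packFL mean abs diff 13.5 shift [ 0.19 -0.02]
packFR mean abs diff 9.7 shift [0.44 0.01]
```

View pics/p7.png

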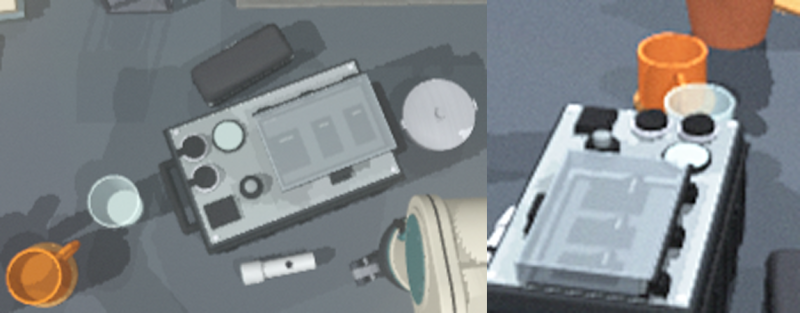

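The cover lies flat and shut, and nothing shifted more than about 1 px (2.5 mm). Handing in.

```bash
python3 -c "
from plant import bot
print(bot.close_job())"
```

```text
the job is handed in; nothing more can be done
None
```

I switched off the right outlet rocker, then the middle one, then the main rocker. After that I pushed the rain cover over and down until it was shut, and handed the job in at about 11.7 s of the allowed 54 s. Handing in reports no verdict, so success is judged from my own checks.

- **Rockers:** each front end was pressed to its stop (20–45 N). The picture taken afterwards shows all three marked ends raised, meaning off.
- **Cover:** it stopped at a reported TCP height of 0.173 m, as worked out for fully shut, under up to about 55 N of wrist force. In the last pictures it lies flat.
- **Surroundings:** between the first and last top views, the pack corners, test button and bystanders moved about 1 pixel (2.5 mm) or less. The largest shift was the sunglasses case, partly because the cover and its shadow moved beside it. The coaster under the cup was not checked separately.
- **Test button:** it appears up and was never approached.
- **Robot:** at the end the arm was clear of everything.

**Disagreement:** the fingertips met things about 20 mm higher than `bot.tip_reach` and the reported TCP height imply, in both the contacts and the pictures. I used the contact heights instead.

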